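Seat the suction jar and find which way its cap opens

TASK

Carry the closed collection jar to the suction pump and seat it fully home on the deck, with both pegs through the holes of its foot. Then find which way its quarter-turn cap unlocks (it cannot be seen: try one way gently, and if it soon stops dead do not force it but turn it the other way), lift the cap straight off and finish still holding it in the gripper, level and at least 6 cm above where it sat, with the jar left seated. Leave the bottle, carton and roll alone.

Things in the scene. Friction and masses are not known exactly. Their poses are not given: they have to be found in the camera images.
- jar: White round jar, 76 mm diameter, 80 mm tall, on a grey foot plate 66 (x) x 126 (y) x 10 mm. Origin: centre of the foot's underside, z up. Two 15 mm through holes in the foot at y = +49 and -49 mm; either hole fits either peg. 0.25 to 0.55 kg. Starts on the bench, closed. Can be carried by its locked cap, which has 1.5 mm of up-and-down and 6 degrees of turning play.
- cap_grip (a point): Grip point on the cap's axis. Blue cap: disc 72 mm diameter, 12 mm thick, on the jar's rim; on it an upright bar 14 mm thick (x), 52 mm long (y), 36 mm tall. The point is 23 mm above the disc, 13 mm below the bar's top, 115 mm above the jar's origin when closed. Closed, the bar runs along the jar's y within 3 degrees.
- cap: The cap, 0.12 kg; origin 60 mm below the grip point. Turned in the jar the wrong way it stops dead after some 6 degrees (up to 17 with the seated jar's 3 degrees of peg slack each way); 0.4 N m shows the stop, 1.5 is wrenching. The right way, clockwise or not, is hidden: it turns easily, lifts off at 45 to 68 degrees (best 57), stops at 70. It reaches 25 mm into the jar.
- pump_seat (a point): Centre of the pump deck's upper face, midway between the pegs, 40 mm above the bench, z up. Deck 130 (x) x 160 (y) mm, fixed. Orange pegs, 10 mm diameter, 22 mm tall, upper 8 mm tapered, at y = +49 and -49 mm. The seated jar's origin lies here, its y along this y (either way round).
- pump: The grey pump unit, fixed to the bench; origin 40 mm below the seat point, same axes. A white console, 70 mm high, lies along the deck's -x side, 65 to 115 mm from the seat point.
- bottle_mid (a point): Middle of a white bottle with a green label, 52 mm diameter, 120 mm tall, standing on the bench: leave alone.
- carton_mid (a point): Middle of a closed cardboard carton 70 x 120 x 50 mm on the bench: leave alone.
- roll_mid (a point): Middle of a white paper tape roll, 80 mm diameter, 25 mm tall, lying flat on the bench: leave alone.
There are look-alikes about, which are no part of the job. Of the things like the pump, leave any that is brown; of the rest the larger one is meant.

How it is judged:
By the outcome, as a careful person would: the job done as asked, in the order asked, and still so for the second after the job is handed in, while the arm keeps its last pose, push and grip.
It also fails if it takes over 58 s, if anything falls off the work surface, if the arm or the gripper's body presses on something with over 40 N, if the wrist force passes 120 N, or if a joint passes its speed limit or range.

ROBOT

A 6-joint arm with a two-finger parallel gripper is mounted at the origin on the work surface. World frame = base frame: x ahead of the robot, y to its left, z up, the work surface at z = 0. Lengths are in m, angles in rad, forces in N, time in s.
With the tool pointing down it reaches from about 0.375 to 0.975 m from the base axis. Payload 3.8 kg.
Tool frame: the origin (TCP) lies midway between the tips of the shut fingers; the grasp point (between the pads) lies 19 mm behind it; x points along the fingers, y is the direction in which the jaws open and shut, and the axes are right-handed (so a half turn about x gives the same grasp; the last joint's range is limited). The gripper opens to 88 mm and grips with 3 to 60 N. Pads are 18 mm wide; open, the fingers measure 123 mm over their backs; the gripper's body (75 mm by 187 mm) begins 45 mm behind the grasp point.
Start: joints at [1.136, 0.264, 1.604, -0, 1.274, -0.037], TCP at [0.261, 0.622, 0.239] pointing down, gripper open.
Joint ranges: [-2.63, 2.63], [-0.94, 2.18], [0.31, 2.57], [-1.31, 4.45], [0, 2.66], [-2.55, 2.55]. Speed limits (rad/s): [2.57, 2.57, 3.14, 3.14, 3.14, 3.14].

INTERFACE

Orientations are given as a rotation vector (axis times angle).
In Python, from cell import manip, inverse_kinematics, cams, order gives the robot as it stands. Calls block until the motion is done:
- manip.move_pose(position, orientation): joint-space move of the TCP to a pose.
- manip.move_linear(position, rate=0.15, rot=None): straight line of the TCP; rot=None keeps the orientation; rate is the mean speed in m/s.
- manip.set_joints(angles): joint-space move.
- manip.set_gripper(opening, force=None): finger opening in m; force is the grip in N (None keeps the last); returns when the fingers have stopped.
- manip.dwell(seconds).
- inverse_kinematics(position, orientation): joint angles nearest the present ones, or None.
- manip.state(): the state.
- cams.capture(name): name is "scene" or "top" or "wrist"; returns a dict with "image" (420x560x3 uint8, blue, green, red), "z_map" (420x560 float32, m along the optical axis (not along the pixel's ray), 0 where there is no reading), "intrinsics" (3x3 intrinsics, pixels), "position" and "orientation" of the camera in the world; the wrist camera has in their place "T_tool_cam" (4x4, takes a point from camera to tool coordinates, whose origin is the TCP and whose axes are the tool frame's). Camera axes: x right, y down, z forward; pixel columns grow to the right and rows downward; lengths in m; the calibration is good to about 2 mm. A picture is of the moment at which its call begins: read the wrist's pose just before it.
A pose or a line that the arm cannot do raises manip.IKError and nothing moves.
- order.close_job(): hands the job in, once; it reports no verdict.
The state is a dict: "clock": time; "joint_pos": joint angles; "joint_velocities": joint speeds; "tau": joint torques, N m; "tool_pos": TCP position; "tcp_rot": TCP orientation; "contact_force": force on the tool from outside, world axes, zero at the start; "moment": the same for the moment, N m; "gripper_width": finger opening in m.
Only numpy, scipy, OpenCV 4.12 (cv2) and the standard library are available. Lean on these libraries where they do the work, as an engineer would, in place of code of your own. Each camera call takes 0.05 s, during which the arm holds its last target.

## Working session

There is one attempt and no reset: what is moved stays moved. The work goes in short steps, each a Python script; the robot and the scene stay as the last script left them, time stands still between calls to the robot, and variables do not carry over. Pictures are saved under pics/ and viewed, and the job is handed in when it is done.

```bash
ls; mkdir -p pics; python3 - <<'E'
from cell import manip,cams
import cv2,numpy as np
s=manip.state();print(s)
for n in("scene","top"):
    c=cams.capture(n);cv2.imwrite(f"pics/{n}0.png",c["image"]);np.savez(f"{n}0.npz",**c)
    print(n,c["intrinsics"],c["position"],c["orientation"])
E
```

```text
pics
{'clock': 0.0, 'joint_pos': array([ 1.13611042e+00,  2.64744671e-01,  1.60537640e+00, -4.85000528e-05,
        1.27366671e+00, -3.69014066e-02]), 'joint_velocities': array([-0.00042899, -0.00019567,  0.00061181,  0.00057324,  0.00037241,
       -0.0004865 ]), 'tau': array([-1.65171964e-04, -5.02113962e+01, -3.56875706e+01,  7.28490832e-02,
        2.93666753e-02, -1.74570800e-04]), 'tool_pos': array([0.2611995 , 0.62165021, 0.2373924 ]), 'tcp_rot': array([ 0.31036097,  1.54864856, -0.31374916]), 'contact_force': array([-0.02038402, -0.13331541,  0.6349674 ]), 'moment': array([ 0.00154956,  0.00501383, -0.027324  ]), 'gripper_width': 0.08832772204754762}
scene [[541.22563292   0.         282.72159827]
 [  0.         541.22563292 206.49049037]
 [  0.           0.           1.        ]] [ 1.70969971 -0.34638097  0.87899613] [-1.77017587 -1.34843757  0.72449723]
top [[424.18453564   0.         282.66516923]
 [  0.         424.18453564 211.04743444]
 [  0.           0.           1.        ]] [0.36597269 0.00907034 1.361588  ] [-2.16861596  2.13502658 -0.16729245]
```

View pics/scene0.png

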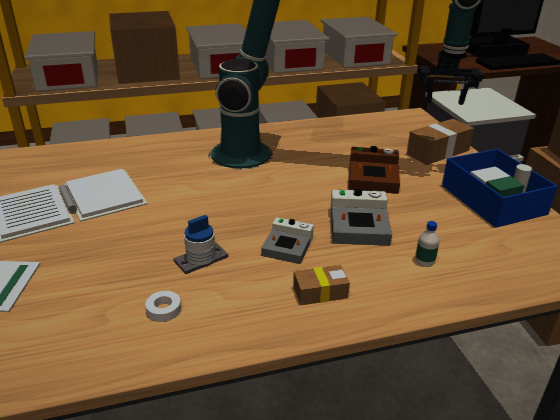

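View pics/top0.png

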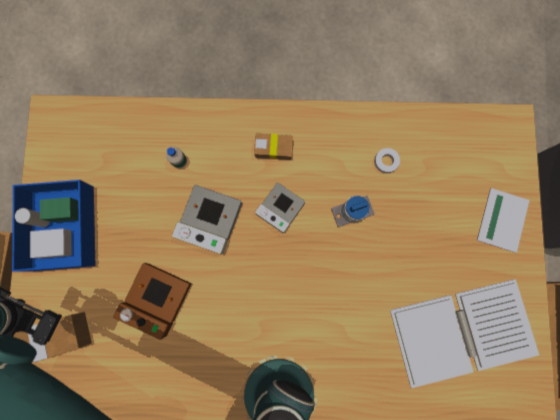

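The top view shows the jar at about (355,209), the large grey pump at (209,217), the small look-alike pump at (281,207) and the brown one at (155,298). The bottle is at (176,157), the carton at (274,146) and the roll at (388,160). I'll enlarge the jar and the pump.

```bash
cat > h.py <<'E'
import numpy as np,cv2
from scipy.spatial.transform import Rotation as R
def unproj(c,u,v,z=None,d=None):
    K=c["intrinsics"];r=np.array([(u-K[0,2])/K[0,0],(v-K[1,2])/K[1,1],1.])
    M=R.from_rotvec(c["orientation"]).as_matrix();p=np.array(c["position"])
    w=M@r
    t=d if d is not None else (z-p[2])/w[2]
    return p+t*w
def mid(x): return np.array(x)
E
python3 - <<'E'
from h import *
c=np.load("top0.npz");im=c["image"]
a=cv2.resize(im[180:260,165:265],None,fx=7,fy=7,interpolation=cv2.INTER_CUBIC)
b=cv2.resize(im[180:240,320:390],None,fx=10,fy=10,interpolation=cv2.INTER_CUBIC)
cv2.imwrite("pics/pump.png",a);cv2.imwrite("pics/jar.png",b)
c2=c["z_map"]
for n,(u,v) in dict(bench=(330,270),deck=(228,205),screen=(210,211),jar=(348,205),bar=(361,207),small=(290,197)).items(): print(n,c2[v,u],unproj(c,u,v,d=c2[v,u]).round(4))
E
```

```text
bench 1.3545434 [ 0.3763 -0.1588 -0.004 ]
deck 1.335238 [0.5739 0.1679 0.0408]
screen 1.3344477 [0.5543 0.2241 0.0382]
jar 1.2906417 [ 0.5724 -0.2024  0.0895]
bar 1.2513632 [ 0.5608 -0.2344  0.1278]
small 1.3543062 [ 0.6051 -0.0273  0.0281]
```

View pics/pump.png

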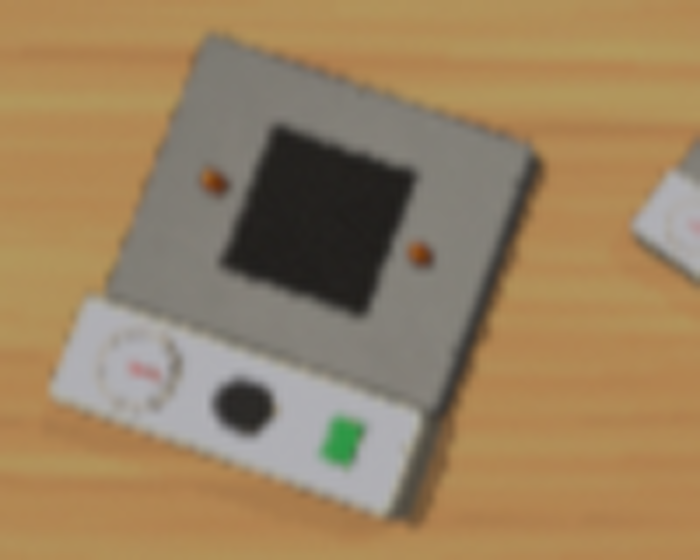

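View pics/jar.png

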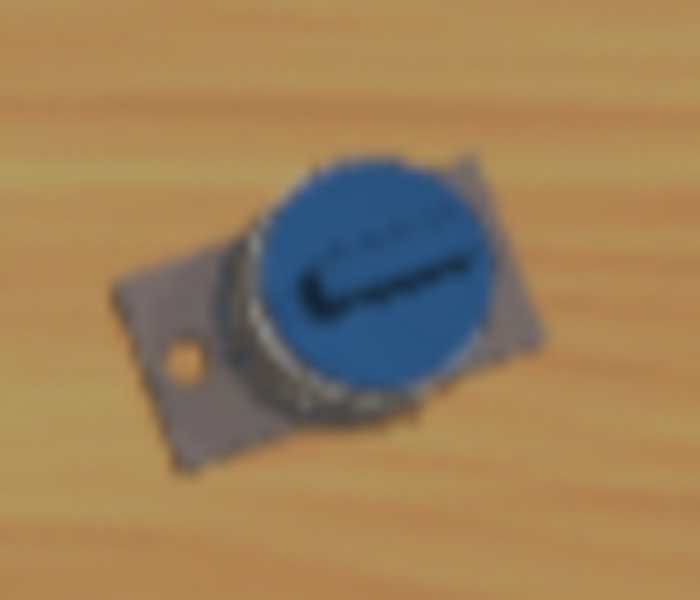

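The pump's pegs appear in the crop at (212,182) and (420,255). The jar's foot corners are at (113,285), (183,472), (545,340) and (470,155), with the cap disc centred at (375,273).

```bash
python3 - <<'E'
from h import *
from cell import manip,cams,inverse_kinematics
c=np.load("top0.npz")
f=lambda p,o,k,z:unproj(c,o[0]+(p[0]+.5)/k-.5,o[1]+(p[1]+.5)/k-.5,z)
P=[f(p,(165,180),7,.056) for p in((212,182),(420,255))]
print("pegs",P,np.linalg.norm(P[0]-P[1]),(P[0]+P[1])/2)
D=[f(p,(165,180),7,.04) for p in((210,35),(540,150),(430,412),(105,295))]
print("deck",np.round(D,3).tolist(),[np.linalg.norm(D[i]-D[i-1]).round(3) for i in range(4)],np.mean(D,0))
J=[f(p,(320,180),10,.01) for p in((113,285),(183,472),(545,340),(470,155))]
print("foot",[np.linalg.norm(J[i]-J[i-1]).round(3) for i in range(4)],np.mean(J,0))
print("cap",f((375,273),(320,180),10,.092))
y=(J[0]+J[1]-J[2]-J[3]);print("jar yaw y axis",np.degrees(np.arctan2(y[1],y[0])))
y=P[0]-P[1];print("pump y axis",np.degrees(np.arctan2(y[1],y[0])))
y=D[0]+D[3]-D[1]-D[2];print("pump y axis",np.degrees(np.arctan2(y[1],y[0])))
print(R.from_rotvec(manip.state()["tcp_rot"]).as_matrix().round(3))
w=cams.capture("wrist");print(w["T_tool_cam"].round(3),w["intrinsics"])
E
```

```text
pegs [array([0.56802374, 0.26888003, 0.056     ]), array([0.53685098, 0.17556767, 0.056     ])] 0.098381588871387 [0.55243736 0.22222385 0.056     ]
deck [[0.638, 0.276, 0.04], [0.588, 0.125, 0.04], [0.469, 0.171, 0.04], [0.519, 0.317, 0.04]] [np.float64(0.126), np.float64(0.159), np.float64(0.127), np.float64(0.155)] [0.55314574 0.22235744 0.04      ]
foot [np.float64(0.124), np.float64(0.064), np.float64(0.125), np.float64(0.065)] [ 0.56651453 -0.22960864  0.01      ]
cap [ 0.56671285 -0.2294895   0.092     ]
jar yaw y axis 110.94975835939691
pump y axis 71.52712935155687
pump y axis 71.36667334084066
[[-0.001  0.387  0.922]
 [-0.002  0.922 -0.387]
 [-1.    -0.002 -0.   ]]
[[ 0.001 -0.27   0.963 -0.146]
 [ 1.     0.001 -0.     0.001]
 [-0.001  0.963  0.27  -0.069]
 [ 0.     0.     0.     1.   ]] [[298.33029592   0.         281.50948451]
 [  0.         298.33029592 213.90451404]
 [  0.           0.           1.        ]]
```

The lengths check out: pegs 98 mm apart, deck 127x157, foot 125x65, and the cap centre matches the foot centre. Next I'll look with the wrist camera above the pump, then above the jar. Both views use the same relative pose so the calibration bias cancels.

```bash
cat >> h.py <<'E'
from cell import manip,cams,inverse_kinematics,order
def rv(h):
    h=np.radians(h);y=np.array([np.cos(h),np.sin(h),0]);x=np.array([0,0,-1.])
    return R.from_matrix(np.c_[x,y,np.cross(x,y)]).as_rotvec()
def wcap(name):
    s=manip.state();c=dict(cams.capture("wrist"))
    T=np.eye(4);T[:3,:3]=R.from_rotvec(s["tcp_rot"]).as_matrix();T[:3,3]=s["tool_pos"]
    W=T@c["T_tool_cam"];c["position"]=W[:3,3];c["orientation"]=R.from_matrix(W[:3,:3]).as_rotvec()
    c["tool_pos"]=s["tool_pos"];c["tcp_rot"]=s["tcp_rot"]
    np.savez(name+".npz",**c);cv2.imwrite(f"pics/{name}.png",c["image"]);return c
E
python3 - <<'E'
from h import *
for p,h in(((.5524,.2222,.23),-18.5),((.5666,-.2296,.23),21),((.5524,.2222,.16),-18.5+75),((.5524,.2222,.16),-18.5-75),((.5524,.2222,.16),-18.5)):
    q=inverse_kinematics(p,rv(h));print(h,None if q is None else q.round(2))
manip.move_pose([.5524,.2222,.25],rv(-18.5));manip.dwell(.2)
c=wcap("wp");print(manip.state()["clock"],c["tool_pos"])
manip.move_pose([.5666,-.2296,.21],rv(21));manip.dwell(.2)
c=wcap("wj");print(manip.state()["clock"],c["tool_pos"])
E
```

```text
-18.5 [ 0.34  0.12  1.79 -0.    1.23  0.66]
21 [-0.43  0.15  1.76 -0.    1.24 -0.79]
56.5 [ 0.34  0.18  1.86 -0.    1.1  -0.65]
-93.5 [ 0.34  0.18  1.86 -0.    1.1   1.97]
-18.5 [ 0.34  0.18  1.86 -0.    1.1   0.66]
2.2 [0.55210709 0.22313658 0.24992232]
4.1167 [ 0.56699836 -0.22873206  0.21014439]
```

View pics/wp.png

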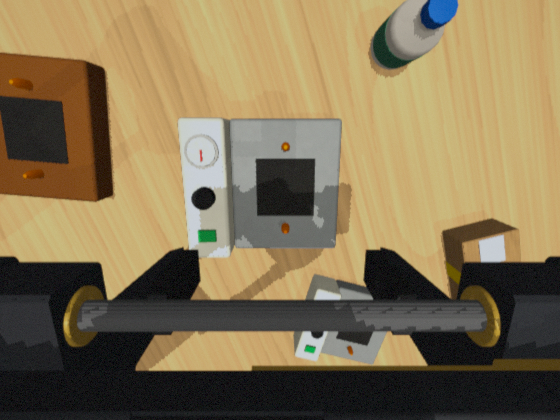

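View pics/wj.png

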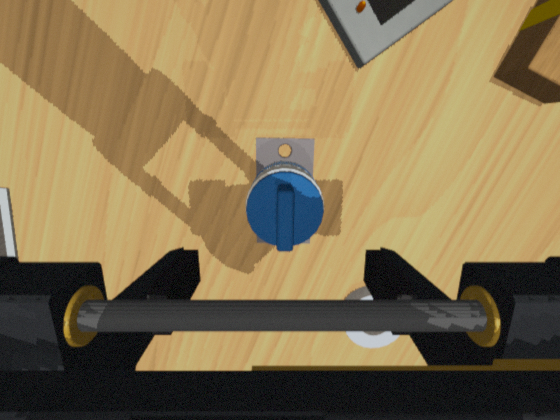

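The wrist view shows the pump square to the tool, with pegs at about (285,147) and (285,228). The jar's bar is upright at about (285,218) and the foot hole is at (285,150). I'll enlarge both.

```bash
python3 - <<'E'
from h import *
a=cv2.resize(np.load("wp.npz")["image"][130:250,225:345],None,fx=5,fy=5,interpolation=cv2.INTER_CUBIC)
b=cv2.resize(np.load("wj.npz")["image"][130:255,225:345],None,fx=4.8,fy=4.8,interpolation=cv2.INTER_CUBIC)
cv2.imwrite("pics/wpz.png",a);cv2.imwrite("pics/wjz.png",b)
E
```

```text
(no output)
```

View pics/wpz.png

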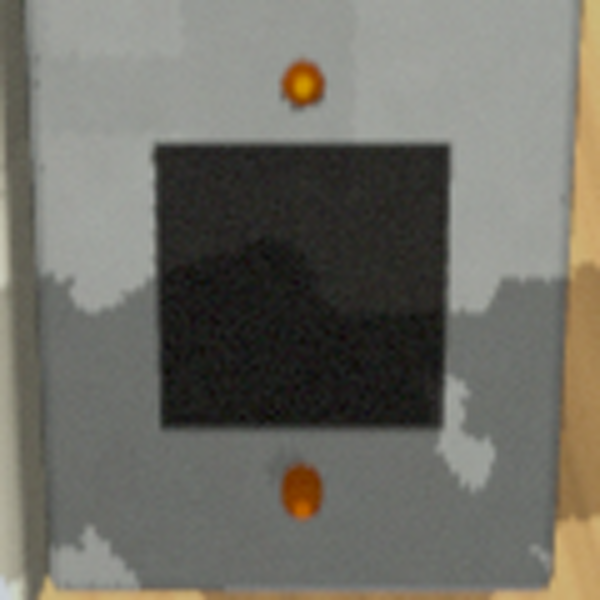

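View pics/wjz.png

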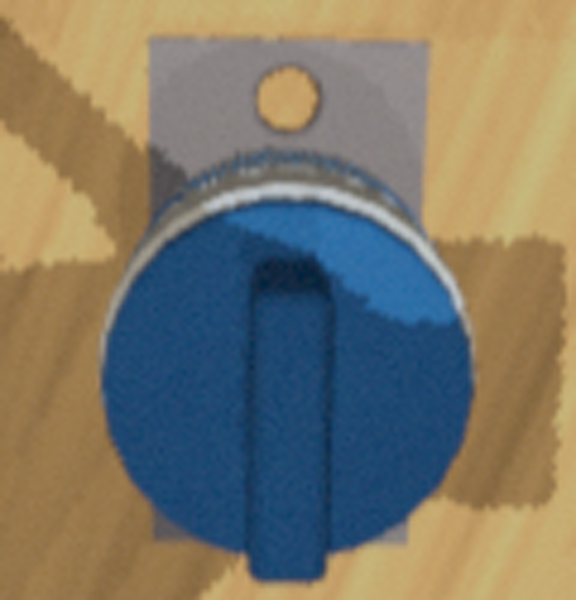

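```bash
python3 - <<'E'
from h import *
p=np.load("wp.npz");j=np.load("wj.npz")
def f(c,u,v,k,z): return unproj(c,225+(u+.5)/k-.5,130+(v+.5)/k-.5,z)
def loc(c,w): return R.from_rotvec(c["tcp_rot"]).inv().apply(w-c["tool_pos"])
ang=lambda d:np.degrees(np.arctan2(d[1],d[0]))
A=f(p,303,83,5,.052);B=f(p,302,482,5,.042);B2=f(p,302,509,5,.062)
print("pegs",A,B,B2,np.linalg.norm((A-B)[:2]),(A+B)/2,"ang",ang(A-B))
D=[f(p,u,v,5,.04) for u,v in((152,143),(450,143),(443,430),(160,430))];print("screen mid",np.mean(D,0),[np.linalg.norm(D[i]-D[i-1]).round(4) for i in range(4)])
print("screen ang",ang(D[0]+D[1]-D[2]-D[3]),ang(D[1]+D[2]-D[0]-D[3])+90)
H=f(j,288,99,4.8,.008)
C=[f(j,u,v,4.8,.01) for u,v in((150,38),(428,40),(408,543),(153,543))]
print("foot",[np.linalg.norm(C[i]-C[i-1]).round(4) for i in range(4)],np.mean(C,0),"ang",ang(C[0]+C[1]-C[2]-C[3]))
d=f(j,288,375,4.8,.092);print("disc",d,"hole",H,np.linalg.norm((H-d)[:2]),ang(H-d), "diam",np.linalg.norm(f(j,103,375,4.8,.092)-f(j,473,375,4.8,.092)))
E1=f(j,291,288,4.8,.128);E2=f(j,285,579,4.8,.128);print("bar",E1,E2,np.linalg.norm(E1-E2),(E1+E2)/2,ang(E1-E2))
print("width",np.linalg.norm(f(j,248,400,4.8,.128)-f(j,331,400,4.8,.128)))
for n,u,v in(("deck",320,180),):print(n,unproj(p,u,v,d=p["z_map"][v,u]))
for n,u,v in(("bar",285,220),("disc",265,215),("foot",265,150)):print(n,unproj(j,u,v,d=j["z_map"][v,u]))
E
```

```text
pegs [0.5725618  0.27196883 0.052     ] [0.54203869 0.17922711 0.042     ] [0.54175574 0.17909635 0.062     ] 0.09763547013689862 [0.55730025 0.22559797 0.047     ] ang 71.78261655257869
screen mid [0.55686683 0.2249568  0.04      ] [np.float64(0.0703), np.float64(0.0702), np.float64(0.0703), np.float64(0.0703)]
screen ang 71.93859780208835 71.66530023198732
foot [np.float64(0.1263), np.float64(0.0651), np.float64(0.1259), np.float64(0.0658)] [ 0.57045127 -0.22861578  0.01      ] ang 110.31719024093115
disc [ 0.56941717 -0.22588182  0.092     ] hole [ 0.55340744 -0.18252604  0.008     ] 0.04621725853382499 110.2673773735964 diam 0.0704964485214435
bar [ 0.56087312 -0.20362636  0.128     ] [ 0.57834101 -0.25116633  0.128     ] 0.05064756815449285 [ 0.56960706 -0.22739635  0.128     ] 110.1751409563325
width 0.013726246073542458
deck [0.59983108 0.22056947 0.04019309]
bar [ 0.56965708 -0.22661977  0.12816486]
disc [ 0.55508799 -0.2388057   0.09210145]
foot [ 0.53246278 -0.19021284  0.01006922]
```

The two cameras disagree by a few mm of constant bias. The wrist camera's jar and pump measurements are consistent with each other, so I'll work relative to it. Now I grasp, lift and look again.

```bash
python3 - <<'E'
from h import *
manip.move_linear([.5695,-.2280,.15],rot=rv(20.3),rate=.12)
manip.move_linear([.5695,-.2280,.099],rate=.08)
manip.dwell(.1)
s=manip.state();print(s["clock"],s["tool_pos"],s["contact_force"],s["moment"])
manip.set_gripper(0.0,force=40)
manip.dwell(.2)
s=manip.state();print(s["clock"],s["gripper_width"],s["tool_pos"],s["contact_force"],s["moment"])
manip.move_linear([.5695,-.2280,.22],rate=.12);manip.dwell(.3)
s=manip.state();print(s["clock"],s["gripper_width"],s["tool_pos"],s["contact_force"],s["moment"])
c=wcap("wh")
cv2.imwrite("pics/whz.png",cv2.resize(c["image"][130:330,185:385],None,fx=3,fy=3,interpolation=cv2.INTER_CUBIC))
E
```

```text
5.65 [ 0.57008317 -0.22825362  0.0996997 ] [ 0.15009356 -0.62542635  0.42017664] [-0.06448728 -0.01533324  0.02129745]
6.9583 0.013617954158017288 [ 0.56953242 -0.22796849  0.09896736] [-0.0203914  -0.59690745 -0.88755797] [-0.02822817  0.03759838 -0.05029135]
8.4167 0.013626728140496855 [ 0.56924769 -0.22788538  0.21935122] [ 0.15327706 -0.1398337  -7.72316312] [0.01053151 0.06184319 0.04942681]
```

View pics/whz.png

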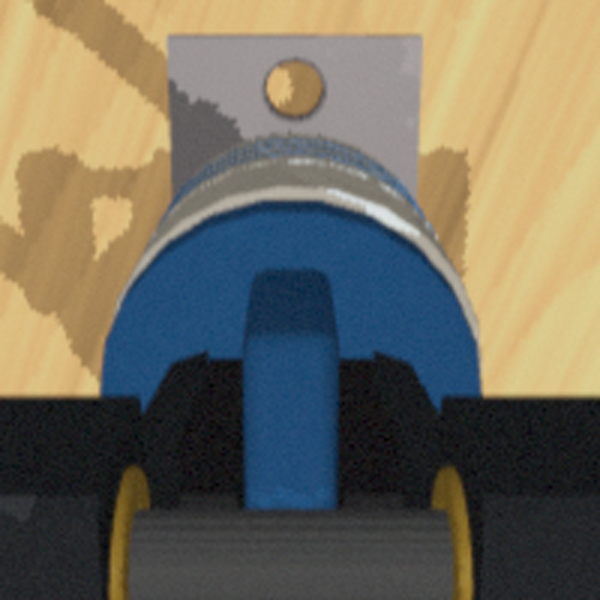

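The jar hangs from the gripper, level and square, with a weight of about 7.7 N. Its hole is in the crop at (294,88) and the foot's rear corners are at (168,35) and (420,36).

```bash
python3 - <<'E'
from h import *
h=np.load("wh.npz");p=np.load("wp.npz");j=np.load("wj.npz")
loc=lambda c,w:R.from_rotvec(c["tcp_rot"]).inv().apply(w-c["tool_pos"])
def f(c,o,u,v,k,z): return unproj(c,o[0]+(u+.5)/k-.5,o[1]+(v+.5)/k-.5,z)
zt=h["tool_pos"][2]-.0905
o=(185,130)
H=loc(h,f(h,o,294,88,3,zt));c1=loc(h,f(h,o,168,35,3,zt));c2=loc(h,f(h,o,420,36,3,zt))
print("hole tool",H,"corners",c1,c2,np.linalg.norm(c1-c2),np.degrees(np.arctan2((c2-c1)[2],(c2-c1)[1])))
b1=loc(h,f(h,o,245,480,3,h["tool_pos"][2]+.029));b2=loc(h,f(h,o,338,480,3,h["tool_pos"][2]+.029));print("bar y",b1,b2)
print("centre from hole",H[2]+.049, "from edge",(c1[2]+c2[2])/2+.063)
q=[loc(p,f(p,(225,130),*a)) for a in((303,83,5,.052),(302,482,5,.042),(302,509,5,.062))];print("pegs tool",q)
print("y headings",[np.degrees(np.arctan2(*R.from_rotvec(c["tcp_rot"]).as_matrix()[[1,0],1])) for c in(h,p,j)])
g=np.array([.5704,-.2285,0]);print("jar pre, tool now",R.from_rotvec(h["tcp_rot"]).inv().apply(g-[*h["tool_pos"][:2],0]))
E
```

```text
hole tool [ 0.09053451  0.00126531 -0.04834607] corners [ 0.09056915 -0.03115898 -0.06175766] [ 0.09051944  0.03362809 -0.06159265] 0.06478729705786411 0.14593009811647514
bar y [-0.02899331 -0.00621171 -0.00265956] [-0.02900371  0.00739302 -0.00268498]
centre from hole 0.0006539293896466111 from edge 0.0013248457451652262
pegs tool [array([ 0.19792283,  0.0040228 , -0.05278826]), array([0.20792058, 0.00434642, 0.0448469 ]), array([0.18792062, 0.00411585, 0.04505987])]
y headings [np.float64(20.302158039917547), np.float64(-18.406299952926304), np.float64(21.07238649801168)]
jar pre, tool now [-1.37927576e-06  8.67465873e-04  9.76257061e-04]
```

```bash
python3 - <<'E'
from h import *
manip.move_pose([.5558,.2262,.22],rv(-18.2))
manip.move_linear([.5558,.2262,.176],rate=.1);manip.dwell(.3)
s=manip.state();print(s["clock"],s["gripper_width"],s["tool_pos"],s["contact_force"],s["moment"])
c=wcap("wo")
cv2.imwrite("pics/wo.png",c["image"])
cv2.imwrite("pics/woz.png",cv2.resize(c["image"][120:220,230:340],None,fx=6,fy=6,interpolation=cv2.INTER_CUBIC))
c=cams.capture("scene");np.savez("so.npz",**c)
cv2.imwrite("pics/so.png",cv2.resize(c["image"][120:270,280:430],None,fx=4,fy=4,interpolation=cv2.INTER_CUBIC))
E
```

```text
11.025 0.013374812967789525 [0.55629728 0.22641963 0.17689346] [-0.14346493 -1.30874841 -6.59393701] [ 0.00368421  0.06156345 -0.04214888]
```

View pics/woz.png

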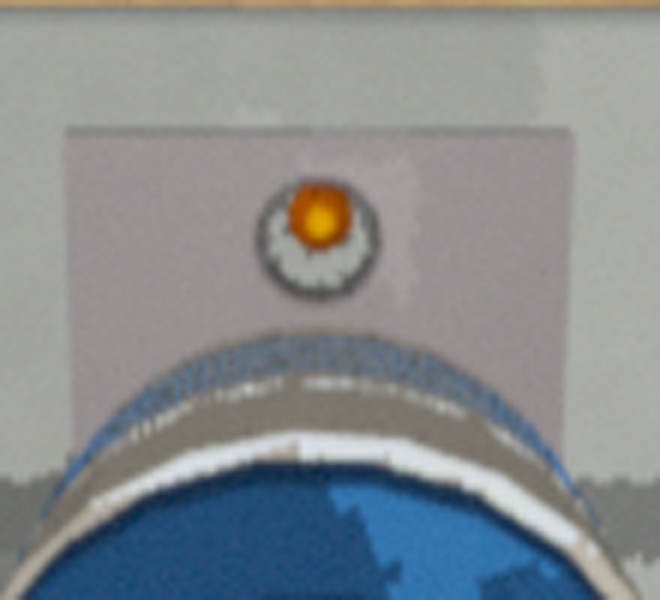

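View pics/so.png

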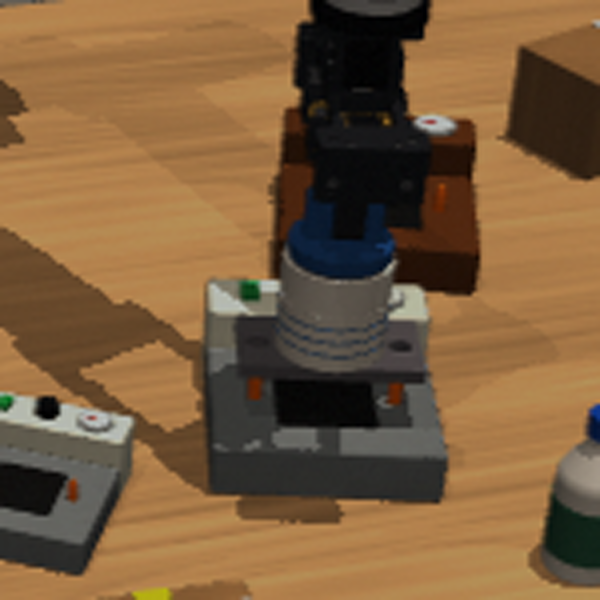

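The near peg tip is visible through the foot's hole, with the hole centre at crop (318,240) and the peg tip at (320,221).

```bash
python3 - <<'E'
from h import *
h=np.load("wo.npz")
loc=lambda c,w:R.from_rotvec(c["tcp_rot"]).inv().apply(w-c["tool_pos"])
f=lambda u,v,z: loc(h,unproj(h,230+(u+.5)/6-.5,120+(v+.5)/6-.5,z))
zt=h["tool_pos"][2]-.0905
print("hole",f(318,240,zt),"tip",f(320,221,.062),"peg mid",f(320,216,.054))
a,b=f(66,129,zt),f(572,129,zt);print("edge",a,b)
# deck far edge
a,b=f(5,8,.04),f(655,6,.04);print("deck edge",a,b)
E
```

```text
hole [ 0.09054582  0.00068482 -0.0479454 ] tip [ 0.11494014  0.00106326 -0.04836032] peg mid [ 0.12294026  0.00110188 -0.04842333]
edge [ 0.09052104 -0.03172398 -0.06199917] [ 0.09059726  0.03330054 -0.06207897]
deck edge [ 0.13691242 -0.04646865 -0.07816085] [ 0.13702777  0.05168686 -0.07857891]
```

Hole and peg line up within 0.5 mm, so I'm descending under force watch.

```bash
python3 - <<'E'
from h import *
x,y=.5560,.2265
manip.move_linear([x,y,.160],rate=.05)
z=.160
while z>.1365:
    z-=.003 if z>.143 else .001
    manip.move_linear([x,y,z],rate=.05)
    s=manip.state();print(round(s["clock"],2),round(z,4),s["tool_pos"].round(4),s["contact_force"].round(1),s["moment"].round(2))
    if s["contact_force"][2]>8: break
manip.dwell(.2)
s=manip.state();print(round(s["clock"],2),s["tool_pos"].round(4),s["contact_force"].round(1),s["moment"].round(2))
E
```

```text
11.84 0.157 [0.5559 0.2265 0.1569] [-0.2 -0.8 -7.2] [-0.04  0.07 -0.  ]
12.09 0.154 [0.5557 0.2264 0.1537] [ 0.5 -1.4 -6.6] [-0.01  0.09  0.04]
12.34 0.151 [0.5557 0.2264 0.1506] [-0.3 -0.1 -5.8] [-0.07  0.11 -0.03]
12.59 0.148 [0.5557 0.2264 0.1476] [-0.4 -1.4 -6.9] [-0.01  0.15  0.  ]
12.84 0.145 [0.5557 0.2264 0.1447] [-1.  -0.1 -6.4] [0.02 0.12 0.02]
13.09 0.142 [0.5557 0.2264 0.1416] [-0.8  0.  -7.2] [-0.08  0.1  -0.03]
13.34 0.141 [0.556  0.2265 0.1409] [-0.1 -0.2 -6.6] [-0.03  0.05 -0.04]
13.59 0.14 [0.5565 0.2267 0.1405] [-0.   0.8 -5.6] [-0.03  0.02 -0.03]
13.84 0.139 [0.5567 0.2267 0.14  ] [ 0.4 -0.3 -1.6] [-0.1   0.11 -0.01]
14.09 0.138 [0.5568 0.2268 0.139 ] [1.3 0.9 2. ] [-0.04  0.02  0.02]
14.34 0.137 [0.5569 0.2268 0.1389] [-2.3 -0.1  6.9] [-0.17  0.36  0.06]
14.59 0.136 [0.5569 0.2268 0.139 ] [-4.4 -1.6 12.6] [-0.32  0.73  0.04]
14.79 [0.5569 0.2268 0.1389] [-3.5 -2.  12.3] [-0.32  0.75  0.05]
```

The jar landed at TCP z 0.1405 and bottomed at 0.139, exactly where fully seated predicts. A quick look to confirm, then a gentle trial turn.

```bash
cat >> h.py <<'E'
OZ=.0008
def turn_pose(c,h,z):
    hh=np.radians(h);zx=np.array([np.sin(hh),-np.cos(hh)])
    return [*(c-OZ*zx),z]
E
python3 - <<'E'
from h import *
c=wcap("ws")
c2=cams.capture("scene")
a=cv2.resize(c["image"][120:220,230:340],None,fx=3.6,fy=3.6,interpolation=cv2.INTER_CUBIC)
b=cv2.resize(c2["image"][160:260,310:410],None,fx=3.6,fy=3.6,interpolation=cv2.INTER_CUBIC)
cv2.imwrite("pics/seat.png",np.hstack([a,b]))
h0=-18.2;hh=np.radians(h0)
cen=np.array([.5565,.2267])+OZ*np.array([np.sin(hh),-np.cos(hh)]);np.save("cen.npy",cen)
manip.move_linear(turn_pose(cen,h0,.1383),rate=.05)
h=h0
def head(s): return np.degrees(np.arctan2(*R.from_rotvec(s["tcp_rot"]).as_matrix()[[1,0],1]))
for i in range(7):
    h+=2.5
    manip.move_linear(turn_pose(cen,h,.1383),rate=.05,rot=rv(h));manip.dwell(.05)
    s=manip.state();print(round(s["clock"],2),round(h-h0,1),round(head(s)-h0,2),s["tool_pos"].round(4),s["contact_force"].round(1),s["moment"].round(2))
    if abs(s["moment"][2])>.35: break
E
```

```text
15.44 2.5 2.47 [0.557  0.2269 0.139 ] [-0.5 -0.   5.3] [-0.04  0.21  0.09]
15.74 5.0 4.98 [0.557  0.2269 0.1389] [0.1 0.2 4.9] [-0.1   0.16 -0.01]
16.04 7.5 7.43 [0.5575 0.227  0.139 ] [2.6 0.4 4.6] [-0.04 -0.3  -0.04]
16.34 10.0 9.91 [0.5576 0.227  0.1391] [4.7 1.2 5.4] [-0.09 -0.72  0.01]
16.64 12.5 12.4 [0.5574 0.2271 0.139 ] [3.5 1.  5.4] [ 0.05 -0.67 -0.07]
16.94 15.0 14.84 [0.5574 0.2268 0.1391] [4.2 0.8 6.5] [-0.1  -0.63 -0.54]
```

View pics/seat.png

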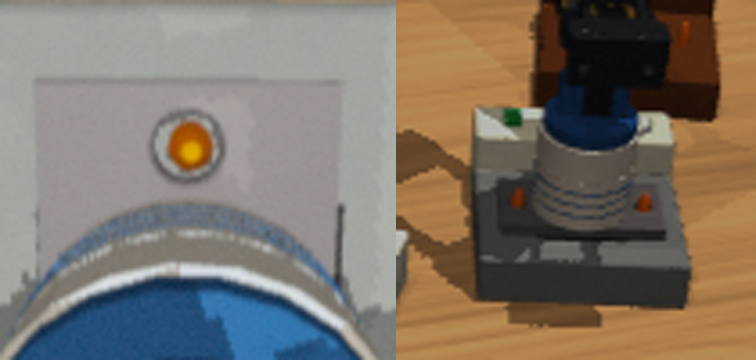

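The picture shows both pegs through the holes and the foot flat on the deck. Turning counter-clockwise met the stop at 15° (−0.54 N m), so I'll reverse and turn clockwise.

```bash
python3 - <<'E'
from h import *
cen=np.load("cen.npy");h0=-18.2
def head(s): return np.degrees(np.arctan2(*R.from_rotvec(s["tcp_rot"]).as_matrix()[[1,0],1]))
for d in (10,4,0,-4,-8,-12,-16,-20,-25,-30,-36,-42,-48,-54,-59):
    h=h0+d
    manip.move_linear(turn_pose(cen,h,.1385),rate=.05,rot=rv(h));manip.dwell(.04)
    s=manip.state();print(round(s["clock"],2),d,round(head(s)-h0,2),s["tool_pos"].round(4),s["contact_force"].round(1),s["moment"].round(2))
    if abs(s["moment"][2])>.4 and d<2: break
E
```

```text
17.23 10 9.91 [0.5568 0.2268 0.139 ] [ 2.6 -0.6  5.9] [-0.12 -0.45 -0.16]
17.53 4 3.91 [0.5564 0.2268 0.1389] [1.2 0.1 7.2] [-0.1  -0.14 -0.13]
17.82 0 -0.09 [0.5563 0.2267 0.139 ] [ 0.6 -0.9  6.7] [-0.15 -0.06 -0.13]
18.12 -4 -4.09 [0.5562 0.2267 0.1389] [ 0.9 -0.4  8.2] [-0.08 -0.02 -0.12]
18.41 -8 -8.08 [0.5561 0.2267 0.1389] [-0.3  0.   7.9] [-0.09  0.   -0.09]
18.7 -12 -12.09 [0.5562 0.2267 0.139 ] [-0.4 -0.3  6.7] [-0.06  0.02 -0.11]
18.99 -16 -16.09 [0.5562 0.2267 0.1389] [ 1.6 -0.6  7.3] [-0.02  0.08 -0.12]
19.28 -20 -20.09 [0.5562 0.2266 0.1389] [ 1.  -0.7  7.5] [-0.1   0.03 -0.17]
19.57 -25 -25.09 [0.5563 0.2266 0.1389] [0.4 0.  8.2] [-0.07  0.04 -0.12]
19.87 -30 -30.09 [0.5563 0.2265 0.1389] [-0.7  0.1  8.1] [-0.14  0.13 -0.08]
20.17 -36 -36.09 [0.5563 0.2264 0.1389] [-0.3 -0.1  7.6] [-0.08  0.05 -0.16]
20.47 -42 -42.1 [0.5564 0.2263 0.1389] [ 0.3 -0.5  7.4] [-0.12  0.08 -0.12]
20.77 -48 -48.1 [0.5564 0.2263 0.1389] [-0.4 -0.6  7.5] [-0.08  0.1  -0.09]
21.07 -54 -54.1 [0.5564 0.2262 0.1389] [-0.5 -0.4  7.1] [-0.06  0.12 -0.11]
21.36 -59 -59.09 [0.5564 0.2261 0.1389] [-0.3  0.1  7.9] [-0.03  0.17 -0.18]
```

It turned freely to −59°. Now I lift straight up, watching that only the cap's weight comes along.

```bash
python3 - <<'E'
from h import *
s=manip.state();x,y=.5563,.2262
for z in (.1395,.141,.143,.146,.15,.156,.165,.17):
    manip.move_linear([x,y,z],rate=.05);manip.dwell(.05)
    s=manip.state();print(round(s["clock"],2),z,s["tool_pos"].round(4),s["contact_force"].round(1),s["moment"].round(2))
    if s["contact_force"][2]<-4.5: print("STUCK");break
else:
    manip.move_linear([x,y,.235],rate=.1);manip.dwell(.5)
    s=manip.state();print(round(s["clock"],2),s["tool_pos"].round(4),s["contact_force"].round(1),s["gripper_width"])
    c=wcap("wf");c2=cams.capture("scene")
    b=cv2.resize(c2["image"][90:260,290:430],None,fx=3,fy=3,interpolation=cv2.INTER_CUBIC)
    cv2.imwrite("pics/fin.png",b)
    c3=cams.capture("top");cv2.imwrite("pics/fint.png",c3["image"])
E
```

```text
21.66 0.1395 [0.5558 0.226  0.1389] [ 2.7 -0.4  1.7] [-0.01 -0.15  0.01]
21.96 0.141 [0.5556 0.2258 0.14  ] [ 2.  -0.6 -2.7] [-0.19 -0.28  0.01]
22.26 0.143 [0.5558 0.2261 0.1428] [ 0.1 -0.8 -1.5] [-0.14 -0.03 -0.  ]
22.56 0.146 [0.5561 0.2263 0.1463] [ 0.1 -0.8 -0.6] [-0.18  0.1   0.03]
22.86 0.15 [0.5564 0.2263 0.1503] [-0.1 -1.1 -1.1] [-0.1   0.08 -0.01]
23.18 0.156 [0.5565 0.2263 0.1564] [-0.5 -0.4 -1.5] [-0.09  0.08 -0.01]
23.56 0.165 [0.5563 0.2264 0.1653] [-0.7  0.3 -0.8] [0.01 0.18 0.02]
23.86 0.17 [0.5564 0.2263 0.1702] [-0.1  0.  -0.9] [-0.    0.17 -0.01]
25.16 [0.5563 0.2262 0.2348] [-0.8 -0.  -1.3] 0.013550889356677647
```

View pics/fin.png

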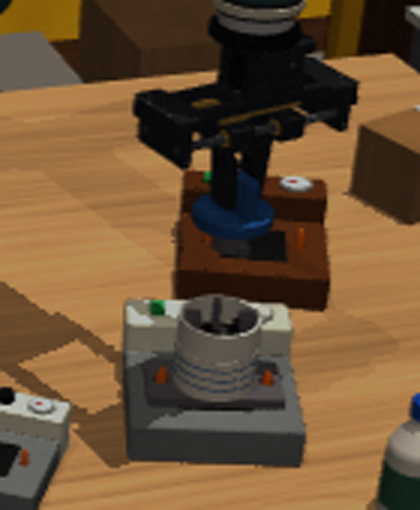

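View pics/wf.png

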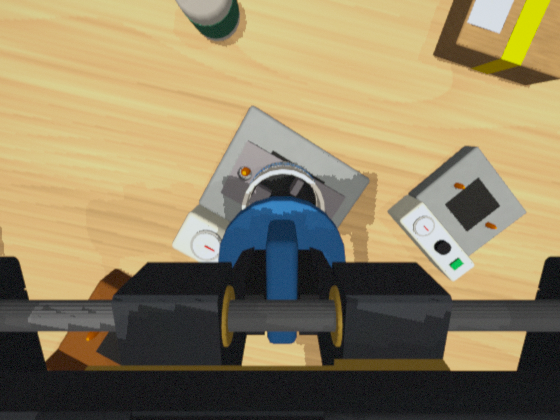

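View pics/fint.png

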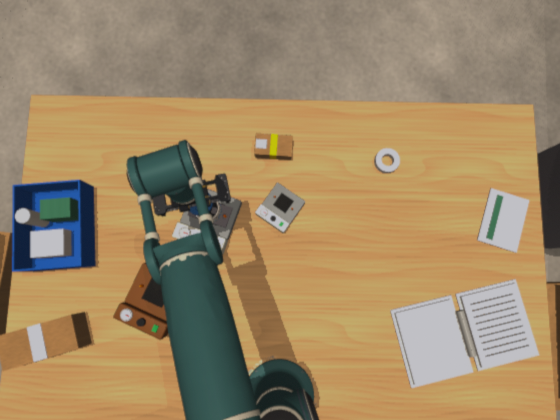

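The cap hangs level in the gripper, the open jar stands on the deck with both pegs through its foot, and the bottle, carton and roll are where they were. Handing in.

```bash
python3 -c "
from h import *
order.close_job();print(manip.state()['clock'])"
```

```text
the job is handed in; nothing more can be done
the job is handed in; nothing more can be done
```

The job is done and handed in, with the clock at about 25 s of the 58 s allowed. No verdict was reported.

- **Seating:** I carried the jar by its cap to the larger grey pump and lowered it onto the pegs. It bottomed at TCP z 0.139, the height expected when fully seated. The pictures show both pegs through the foot and the foot flat on the deck.
- **Cap:** Turning it counter-clockwise met a stop at about 15°, where I measured 0.54 N m, a little over the 0.4 needed but well below wrenching. I turned back and went clockwise to 59°, which was free all the way, then lifted the cap straight up.
- **Final state:** The cap is held level 9.6 cm above where it sat. The wrist reads only about 1 N, so just the cap's weight is hanging. The open jar stayed seated.
- **Bottle, carton and roll:** In the last pictures they look undisturbed. The arm hides the bottle in the top view, and the scene and wrist pictures show only part of it.

One check disagreed: the top and wrist cameras differed by 3 to 6 mm on absolute positions. I aligned with the wrist camera, which saw the near peg and its hole together and put them within 0.5 mm of each other.

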